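# Click a contactor into its rail notch and hold it

## Robot

A 7-joint arm with a two-finger parallel gripper is mounted at the origin on the work surface. World frame = base frame: x ahead of the robot, y to its left, z up, the work surface at z = 0. Lengths are in m, angles in rad, forces in N, time in s.
With the tool pointing down it reaches from about 0.4 to 0.875 m from the base axis. Payload 6.5 kg.
Tool frame: the origin (TCP) lies between the finger pads, 19 mm behind the fingertips; this is the grasp point; z points along the fingers, y is the line along which they close (so a half turn about z gives the same grasp; the last joint's range is limited). The gripper opens to 85 mm and grips with 20 to 120 N. Pads are 22 mm wide; open, the fingers measure 114 mm over their backs; the gripper's body (76 mm by 85 mm) begins 54 mm behind the grasp point. The pads swing forward as they close: fully open they stand 13 mm farther back than shut.
Start: joints at [-1.356, 0.536, -0.004, 1.538, 0.003, 1.067, -0.071], TCP at [0.18, 0.625, 0.25] pointing down, gripper open.
Joint ranges: [-2.7, 2.7], [-0.37, 2.16], [-1.27, 1.26], [0.24, 2.4], [-1.31, 4.45], [0.19, 1.91], [-2.76, 2.76]. Speed limits (rad/s): [2.39, 2.39, 3.14, 3.14, 3.14, 3.14, 3.14].

## Interface

Orientations are given as a unit quaternion [w, x, y, z].
In Python, from workcell import robot gives the robot as it stands. The module is installed in compiled form; this text tells all that it offers.
- The arm moves only by the shell command python3 -m jog 'ROWS'. ROWS is text: rows parted by semicolons, each of 5 numbers parted by spaces: the closure, from -1 (fully open) to 1 (shut), then the shift along the tool's x, y, z in cm, then the turn about the tool's z in degrees. A call has 1 to 20 rows; each row shifts and turns the commanded pose from where the row before left it, along the tool's axes as they then stand; what a row does not reach is not made up. A row lasts 1/8 s, in which the tool goes at most 62.5 mm and 10.7 degrees, less where a joint would pass 70% of its speed; a pose out of reach is approached as far as the arm can. A call with a gripper value outside its range is refused whole. The fingers move at their own pace and stop on an object; the grip force is fixed at half the most. Time passes only in rows, so rows that do not move let the fingers close. It gives the time, the measured TCP pose, the force, the opening and the grip force at its end, in the units of the state.
- robot.get_state(): the state, without advancing time (a new reading comes with each control period).
- robot.read_camera(name): name is "scene" or "side" or "wrist"; returns a dict with "img" (420x560x3 uint8, red, green, blue), "fx", "fy", "cx", "cy" (pixels), "rvec" (rotation vector, rad) and "tvec" (3), from world to camera coordinates, as OpenCV has them. Camera axes: x right, y down, z forward; pixel columns grow to the right and rows downward; lengths in m; the calibration is good to about 2 mm. A picture is of the moment at which its call begins. There is no depth.
- robot.sign_off(): hands the job in; it is judged then, once.
Trained networks look in a picture, given as the dict that the camera call returned (one of the last four; its "shot" number tells which), for a name from the list of things; names that differ only in an ending like _2 or _b are one class to them, and where a whole thing is asked for, a point or a joint stands for the part that bears it (a point fixed in the world has none). Each returns a list of dicts, best first, with "score" (0 to 1); they miss things now and then, are a little off and sometimes report something else, mostly with a low value. They report only what shows in the picture. A call takes as long as a camera call.
- robot.spot_in(picture, target): "extent" ([left, top, width, height] in pixels, round what is visible of it).
- robot.outline_of(picture, target): "pixels" (420x560 bool, what is visible of it) and "extent" ([left, top, width, height] in pixels, round what is visible of it).
- robot.spot_point(picture, target): "location" ([column, row] in pixels: a listed point, or the origin of a listed thing).
The state is a dict: "time": time; "joints": joint angles; "qvel": joint speeds; "joint_torque": joint torques, N m; "tcp_pos": TCP position; "tool_rot": TCP orientation; "ft_force": force on the tool from outside, world axes, zero at the start; "torque": the same for the moment, N m; "width": finger opening in m; "finger_force": force on a finger pad.
Only numpy, scipy, OpenCV 4.12 (cv2) and the standard library are available. Lean on these libraries where they do the work, as an engineer would, in place of code of your own. Each camera call takes 0.05 s, during which the arm holds its last target. There are 200 camera calls.

## Task

Grip the black contactor gently (its plastic housing cracks if squeezed hard) and slide it along its rail towards the green-and-grey terminal block until you feel its spring ball click into the notch; do not run it on into the terminal block. Finish with the contactor still in your gentle grip, standing still with the ball in the notch, so that a colleague can drive its screws, and leave the loose parts in the tray alone.

Things in the scene. Friction and masses are not known exactly. Their poses are not given: they have to be found in the camera images.
- contactor: Black contactor on the rail: foot block 76 (x) x 45 (y) x 29 mm high, on it a dark grey head 45 x 45 x 40 mm high to grip from above (any two sides). Origin: centre of the foot block's underside; z up, y along the rail towards the terminal block. It only slides along y, friction 2 to 3 N. More than 50 N on a finger cracks it; 20 to 35 N is a good grip.
- contactor_top (a point): Centre of the top of the contactor's head (two blue stripes, red pin), 69 mm above the contactor's origin, 109 mm above the table. The head's vertical sides reach from here down 40 mm.
- rail_foot (a joint): Position of the contactor along the rail in m: about 0 at the end clamp, growing towards the terminal block, 0.150 when it touches the terminal block. Starts between 0 and 0.045. The only notch lies somewhere between 0.085 and 0.125 (different on each panel, not reported).
- pin (a joint): Drop of the ball under the contactor in m: 0 riding on the strip in the rail, about 0.004 in the notch (over 0.002 counts as seated: within some 1.5 mm of the notch). The red 8 mm pin on the contactor's top sinks with it, from 5 mm proud to 1 mm. The ball pulls the contactor in over the last 6 mm, then resists being pushed out with about 15 N along the rail.
- terminal_block: Green and grey terminal block fixed to the rail, 48 (x) x 48 (y) x 30 mm high, its top 60 mm above the table. Origin: middle of the bottom edge of the face that looks at the contactor, on the rail (30 mm above the table); y points away from the contactor.
- tray: White sheet-metal tray fixed on the bench, 330 (x) x 460 (y) mm, floor 4 mm thick, walls up to 43 mm above the table. Origin: centre of its underside. The rail runs along its y through its centre. Also fixed in it: a circuit board at -x, -y (up to 41 mm above the table) and a finned heat sink at +x, +y (up to 38 mm).
- capacitor: Loose black can, diameter 32, 44 mm high, standing in the tray. Origin: centre of its underside. Leave alone.
- choke: Loose copper-coloured ring, diameter 42, 16 mm high, lying in the tray. Origin: centre of its underside. Leave alone.
- relay: Loose orange block 28 x 34 x 26 mm high, lying in the tray. Origin: centre of its underside. Leave alone.

How it is judged:
On the way:
1. the contactor is gripped before it reaches the notch (contact force between the fingers and contactor above 8 N and distance between the grasp point and contactor_top below 0.045 m and value of joint pin below 0.0015 m), for 0.2 s.
At the end, for the whole second after the job is handed in: The spring ball sits in the notch (dropped more than 2 mm), the contactor stands still (under 5 mm/s), and the fingers still grip its head (more than 8 N, tool point within 45 mm of the middle of its top) (value of joint pin above 0.002 m and velocity of joint rail_foot between -0.005 and 0.005 m/s and contact force between the fingers and contactor above 8 N and distance between the grasp point and contactor_top below 0.045 m); the arm keeps its last pose, push and grip.
It fails at once if the contactor's housing is squeezed too hard (more than 50 N a finger) (contact force between the fingers and contactor above 100 N).
It fails at once if the contactor is run on into the terminal block (value of joint rail_foot above 0.146 m).
It fails at once if a loose part in the tray is disturbed (distance of any of capacitor, choke, relay from where it was at the start of the episode above 0.015 m).
It also fails if it takes over 35 s, if anything falls off the work surface, if the arm or the gripper's body presses on something with over 40 N, if the wrist force passes 120 N, or if a joint passes its speed limit or range.

## Working session

There is one attempt and no reset: what is moved stays moved. The work goes in short steps, Python scripts to look and compute and a shell command to move; the robot and the scene stay as the last step left them, time stands still between calls to the robot, and variables do not carry over. Pictures are saved under pics/ and viewed, at most 10 in all, crops included, and the job is handed in when it is done.

```bash
mkdir -p pics
cat > h.py <<'E'
import numpy as np,cv2
from workcell import robot
def cam(n): return robot.read_camera(n)
def save(p,f): cv2.imwrite('pics/'+f,cv2.cvtColor(p['img'],cv2.COLOR_RGB2BGR))
def ray(p,uv):
    R=cv2.Rodrigues(np.array(p['rvec'],float))[0];t=np.array(p['tvec'],float).ravel()
    d=R.T@np.array([(uv[0]-p['cx'])/p['fx'],(uv[1]-p['cy'])/p['fy'],1.]);return -R.T@t,d
def atz(p,uv,z):
    c,d=ray(p,uv);return c+d*(z-c[2])/d[2]
def proj(p,X):
    R=cv2.Rodrigues(np.array(p['rvec'],float))[0];t=np.array(p['tvec'],float).ravel()
    q=R@np.array(X)+t;return [p['fx']*q[0]/q[2]+p['cx'],p['fy']*q[1]/q[2]+p['cy']]
E
python3 - <<'E'
from h import *
s=robot.get_state();print({k:np.round(s[k],3) for k in s})
Z={'contactor_top':.109,'contactor':.04,'terminal_block':.03,'tray':0,'capacitor':.004,'choke':.004,'relay':.004}
for n in ['scene','side','wrist']:
    p=cam(n);save(p,n+'0.png')
    for k in Z:
        for r in robot.spot_point(p,k)[:2]: print(n,k,round(r['score'],2),np.round(r['location']),np.round(atz(p,r['location'],Z[k]),3))
E
```

```text
{'time': np.float64(0.0), 'joints': array([-1.356,  0.537, -0.004,  1.539,  0.003,  1.067, -0.071]), 'qvel': array([-0.   , -0.001, -0.001, -0.002, -0.002, -0.002,  0.002]), 'joint_torque': array([ 0.0000e+00, -5.8338e+01,  1.0490e+00, -2.5911e+01,  1.2000e-02,
        9.0000e-03, -0.0000e+00]), 'tcp_pos': array([0.18 , 0.624, 0.249]), 'tool_rot': array([-0.   ,  0.14 ,  0.99 , -0.001]), 'ft_force': array([-0.384,  0.075,  0.144]), 'torque': array([ 0.018, -0.018,  0.01 ]), 'finger_force': np.float64(0.0), 'width': np.float64(0.085)}
scene contactor_top 0.81 [206. 249.] [ 0.573 -0.145  0.109]
scene contactor 0.93 [207. 268.] [ 0.573 -0.153  0.04 ]
scene terminal_block 0.6 [272. 226.] [0.561 0.017 0.03 ]
scene tray 0.64 [239. 257.] [ 0.568 -0.076  0.   ]
scene capacitor 0.9 [256. 317.] [ 0.704 -0.124  0.004]
scene choke 0.58 [233. 210.] [ 0.458 -0.022  0.004]
scene relay 0.47 [250. 193.] [0.439 0.038 0.004]
side contactor_top 0.62 [306. 158.] [ 0.582 -0.148  0.109]
side contactor 0.83 [308. 184.] [ 0.573 -0.152  0.04 ]
side terminal_block 0.67 [310. 233.] [0.551 0.009 0.03 ]
side tray 0.69 [304. 219.] [ 0.572 -0.072  0.   ]
side capacitor 0.61 [252. 199.] [ 0.698 -0.123  0.004]
side relay 0.79 [366. 262.] [0.436 0.046 0.004]
```

View pics/scene0.png

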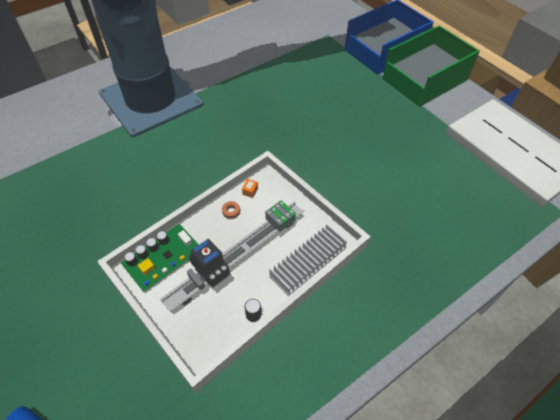

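View pics/side0.png

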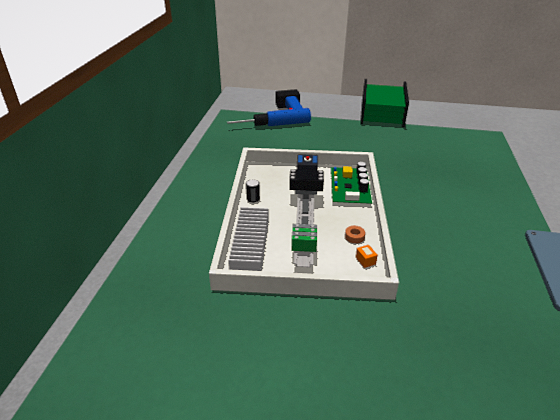

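Run:
```python
from h import *
P={}
for n in ['scene','side']:
    p=P[n]=cam(n)
    for k in ['tray','contactor','terminal_block']:
        for r in robot.outline_of(p,k)[:1]:
            m=r['pixels'].astype(np.uint8)
            if k=='tray':
                c=max(cv2.findContours(m,0,2)[0],key=cv2.contourArea);q=cv2.approxPolyDP(cv2.convexHull(c),12,True)[:,0]
                W=np.array([atz(p,u,.043) for u in q]);print(n,q.tolist());print(W.round(3).tolist())
                if len(W)==4:
                    for i in range(4):
                        d=(W[(i+1)%4]-W[i])[:2];print(np.linalg.norm(d).round(3),np.degrees(np.arctan2(d[1],d[0])).round(1))
                    print(W.mean(0))
            else: print(n,k,r['score'],r['extent'])
def pt(k):
    U=[(p,robot.spot_point(p,k)[0]['location']) for p in P.values()]
    A=0;b=0
    for p,u in U:
        c,d=ray(p,u);d=d/np.linalg.norm(d);M=np.eye(3)-np.outer(d,d);A=A+M;b=b+M@c
    return np.linalg.solve(A,b)
for k in ['contactor_top','contactor','terminal_block','tray','capacitor']: print(k,pt(k).round(4))
```

```text
scene [[270, 152], [369, 241], [195, 392], [99, 260]]
[[0.389, 0.133, 0.043], [0.717, 0.156, 0.043], [0.769, -0.292, 0.043], [0.43, -0.322, 0.043]]
0.329 4.1
0.451 -83.4
0.34 -174.8
0.457 95.2
[ 0.57624199 -0.08134441  0.043     ]
scene contactor 0.72 [186.6, 240.6, 43.3, 48.7]
scene terminal_block 0.76 [264.8, 205.5, 28.6, 26.7]
side [[243, 147], [371, 152], [395, 297], [211, 289]]
[[0.759, -0.291, 0.043], [0.435, -0.324, 0.043], [0.389, 0.166, 0.043], [0.695, 0.203, 0.043]]
0.326 -174.1
0.493 95.3
0.308 6.8
0.498 -82.6
[ 0.56945988 -0.0615488   0.043     ]
side contactor 0.95 [292.0, 152.4, 32.8, 37.7]
side terminal_block 0.67 [291.4, 223.5, 27.1, 28.3]
contactor_top [ 0.5785 -0.1461  0.1134]
contactor [ 0.5732 -0.1513  0.0402]
terminal_block [0.5636 0.0129 0.0266]
tray [ 5.70e-01 -8.03e-02 -2.00e-04]
capacitor [ 0.6991 -0.1276  0.0011]
```

```bash
python3 -m jog '-1 0 0 0 -7.5;-1 0 0 0 -7.5;-1 0 0 0 -7.5;-1 -3.8 -4.5 0 0;-1 -3.8 -4.5 0 0;-1 -3.8 -4.5 0 0;-1 -3.8 -4.5 0 0;-1 -3.8 -4.5 0 0;-1 -3.8 -4.5 0 0;-1 -3.8 -4.5 0 0;-1 -4.1 -4.5 0 0;-1 0 -5.6 0 0;-1 0 -5.6 0 0;-1 0 -5.6 0 0;-1 0 -5.7 0 0;-1 0 -5.7 0 0;-1 0 -5.7 0 0;-1 0 -5.7 1 0;-1 0 -5.6 2 0;-1 0 0 1 0'
python3 - <<'E'
from h import *
p=cam('wrist');save(p,'w1.png')
s=robot.get_state();print(s['time'],s['tcp_pos'],s['tool_rot'],s['ft_force'])
for k,z in {'contactor_top':.109,'contactor':.04,'terminal_block':.03}.items():
    for r in robot.spot_point(p,k)[:2]: print(k,round(r['score'],2),np.round(r['location']),np.round(atz(p,r['location'],z),4))
g=np.array(p['img']).astype(int);m=((g[...,0]>120)&(g[...,1]<70)&(g[...,2]<70)).astype(np.uint8)
print(cv2.connectedComponentsWithStats(m)[2:])
E
```

```text
time: 4.6
tcp_pos: [0.5748, -0.1544, 0.2092]
tool_rot: [-0.001, -0.052, 0.999, -0.002]
ft_force: [-0.1, -0.2, 0.1]
width: 0.0853
finger_force: 0.0
4.65 [ 0.57456218 -0.15041549  0.20797607] [-1.36268977e-03 -5.37313985e-02  9.98554482e-01 -1.59446104e-04] [ 0.4018054   1.51646589 -0.4286549 ]
contactor_top 0.7 [286. 221.] [ 0.5773 -0.1502  0.109 ]
contactor 0.7 [288. 202.] [ 0.5797 -0.1474  0.04  ]
terminal_block 0.98 [449. 197.] [0.5598 0.018  0.03  ]
(array([[     0,      0,    560,    420, 235158],
       [   513,     50,      6,      3,      6],
       [   511,     53,      1,      1,      1],
       [   507,     55,      1,      1,      1],
       [   509,     54,      1,      1,      1],
       [   503,     57,      1,      1,      1],
       [   505,     56,      1,      1,      1],
       [   499,     59,      1,      1,      1],
       [   501,     58,      1,      1,      1],
       [   495,     61,      1,      1,      1],
       [   497,     60,      1,      1,      1],
       [   491,     63,      1,      1,      1],
       [   493,     62,      1,      1,      1],
     
[... 308 characters left out ...]
y([[279.46137065, 209.52530214],
       [515.5       ,  50.83333333],
       [511.        ,  53.        ],
       [507.        ,  55.        ],
       [509.        ,  54.        ],
       [503.        ,  57.        ],
       [505.        ,  56.        ],
       [499.        ,  59.        ],
       [501.        ,  58.        ],
       [495.        ,  61.        ],
       [497.        ,  60.        ],
       [491.        ,  63.        ],
       [493.        ,  62.        ],
       [487.4375    ,  72.        ],
       [489.        ,  64.        ],
       [490.        ,  82.        ],
       [491.        ,  85.5       ],
       [492.        ,  89.        ],
       [493.5       ,  92.        ]]))
```

View pics/w1.png

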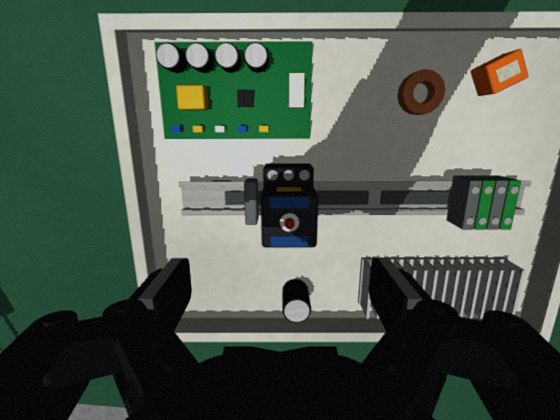

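```bash
python3 -m jog '-1 -0.25 0 2 0;-1 0 0.1 2 0;-1 0 0 2 0;-1 0 0 2 0;-1 0 0 2 0;-1 0 0 1.1 0;-0.3 0 0 0 0;-0.3 0 0 0 0;-0.2 0 0 0 0;-0.2 0 0 0 0'
python3 - <<'E'
from h import *
p=cam('wrist');save(p,'w2.png')
s=robot.get_state();print(s['time'],s['tcp_pos'],s['width'],s['finger_force'],s['ft_force'])
for r in robot.spot_point(p,'contactor_top')[:2]: print(round(r['score'],2),np.round(r['location']),np.round(atz(p,r['location'],.109),4))
E
```

```text
time: 6.05
tcp_pos: [0.5786, -0.1469, 0.0995]
tool_rot: [0.001, -0.056, 0.998, -0.0]
ft_force: [-0.1, 0.0, 0.3]
width: 0.0511
finger_force: 0.0
6.1 [ 0.57851477 -0.14688657  0.0994032 ] 0.051147999929584055 0.0 [-0.21858746 -0.67174303 -0.1163764 ]
0.92 [277. 292.] [ 0.5786 -0.1488  0.109 ]
```

View pics/w2.png

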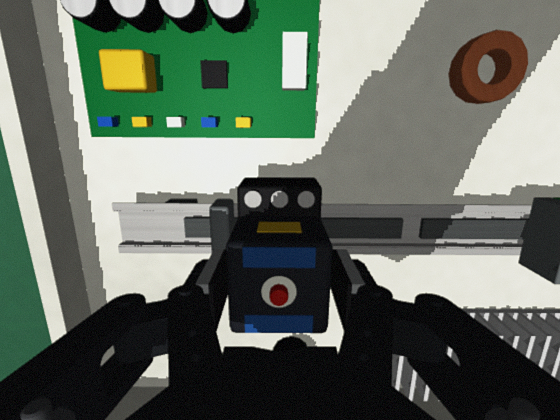

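```bash
python3 -m jog '-0.12 0 0 0 0;-0.08 0 0 0 0;-0.06 0 0 0 0;-0.06 0 0 0 0'; python3 -m jog '-0.04 0 0 0 0;-0.04 0 0 0 0;-0.04 0 0 0 0'
```

```text
time: 6.65
tcp_pos: [0.5784, -0.1472, 0.0991]
tool_rot: [0.0, -0.056, 0.998, -0.0]
ft_force: [-0.1, -0.6, 1.1]
width: 0.0453
finger_force: 0.7
time: 7.02
tcp_pos: [0.5784, -0.1472, 0.0992]
tool_rot: [0.0, -0.056, 0.998, -0.0]
ft_force: [-0.7, -2.3, 2.8]
width: 0.0447
finger_force: 17.6
```

```bash
python3 -m jog '-0.03 0 0 0 0;-0.03 0 0 0 0;-0.03 0 0 0 0'
```

```text
time: 7.4
tcp_pos: [0.5784, -0.1472, 0.0992]
tool_rot: [0.0, -0.056, 0.998, -0.0]
ft_force: [-1.2, -1.7, 4.5]
width: 0.0446
finger_force: 29.6
```

```bash
python3 -m jog '-0.03 0 0.3 0 0;-0.03 0 0.6 0 0;-0.03 0 0.8 0 0;-0.03 0 0.8 0 0;-0.03 0 0.6 0 0;-0.03 0 0.3 0 0;-0.03 0 0 0 0'
```

```text
time: 8.28
tcp_pos: [0.5746, -0.1122, 0.0992]
tool_rot: [0.0, -0.056, 0.998, 0.0]
ft_force: [-0.9, -2.7, 6.8]
width: 0.0442
finger_force: 30.1
```

```bash
python3 -m jog '-0.03 0 0.3 0 0;-0.03 0 0.6 0 0;-0.03 0 0.7 0 0;-0.03 0 0.6 0 0;-0.03 0 0.3 0 0;-0.03 0 0 0 0'
python3 - <<'E'
from h import *
p=cam('wrist');save(p,'w3.png')
s=robot.get_state();print(s['time'],s['tcp_pos'],s['width'],s['finger_force'],s['ft_force'])
for k,z in {'contactor_top':.109,'terminal_block':.03}.items():
    for r in robot.spot_point(p,k)[:1]: print(k,round(r['score'],2),np.round(r['location']),np.round(atz(p,r['location'],z),4))
E
```

```text
time: 9.02
tcp_pos: [0.572, -0.0871, 0.0992]
tool_rot: [0.0, -0.056, 0.998, 0.0]
ft_force: [0.0, -1.9, 5.9]
width: 0.0444
finger_force: 30.1
9.075 [ 0.57193216 -0.08711144  0.09921003] 0.044677680812024834 30.102535486221313 [ 0.45125447 -1.3907602   6.4751629 ]
contactor_top 0.87 [276. 291.] [ 0.571  -0.0898  0.109 ]
terminal_block 0.83 [436. 234.] [0.5625 0.0186 0.03  ]
```

View pics/w3.png

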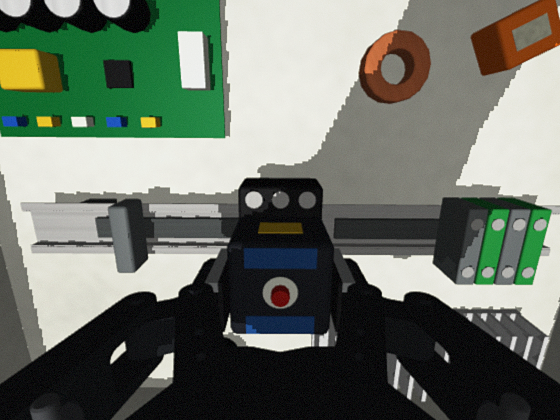

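```bash
python3 -m jog '-0.03 0 0.3 0 0;-0.03 0 0.4 0 0;-0.03 0 0.3 0 0;-0.03 0 0 0 0' | egrep 'time|pos|force'; python3 -m jog '-0.03 0 0.2 0 0;-0.03 0 0.2 0 0;-0.03 0 0 0 0'| egrep 'time|pos|force'
```

```text
time: 9.68
tcp_pos: [0.5709, -0.0771, 0.0992]
ft_force: [-0.0, -2.2, 6.3]
finger_force: 30.1
time: 10.05
tcp_pos: [0.5705, -0.0732, 0.0992]
ft_force: [0.1, -1.5, 6.4]
finger_force: 30.1
```

```bash
python3 -m jog '-0.03 0 0.2 0 0;-0.03 0 0.2 0 0;-0.03 0 0 0 0'| egrep 'time|pos|force'
```

```text
time: 10.42
tcp_pos: [0.5701, -0.0692, 0.0992]
ft_force: [1.6, -0.7, 6.2]
finger_force: 30.1
```

```bash
python3 -m jog '-0.03 0 0.2 0 0;-0.03 0 0.2 0 0;-0.03 0 0 0 0'| egrep 'time|pos|force'
```

```text
time: 10.8
tcp_pos: [0.5696, -0.0649, 0.0992]
ft_force: [0.6, -0.9, 6.5]
finger_force: 30.2
```

```bash
python3 -m jog '-0.03 0 0.15 0 0;-0.03 0 0.15 0 0;-0.03 0 0 0 0'| egrep 'time|pos|force'
```

```text
time: 11.18
tcp_pos: [0.5689, -0.0583, 0.0992]
ft_force: [-2.0, 7.4, 9.1]
finger_force: 31.3
```

```bash
python3 -m jog '-0.03 0 0.15 0 0;-0.03 0 0 0 0;-0.03 0 0 0 0'| egrep 'time|pos|force'
python3 - <<'E'
from h import *
p=cam('wrist')
a=cv2.imread('pics/w3.png')[240:340,220:340];b=cv2.cvtColor(p['img'],cv2.COLOR_RGB2BGR)[240:340,220:340]
cv2.imwrite('pics/w4.png',cv2.resize(np.hstack([a,b]),None,fx=3,fy=3))
E
```

```text
time: 11.55
tcp_pos: [0.5689, -0.0577, 0.0992]
ft_force: [-0.8, 5.4, 6.9]
finger_force: 30.8
```

View pics/w4.png

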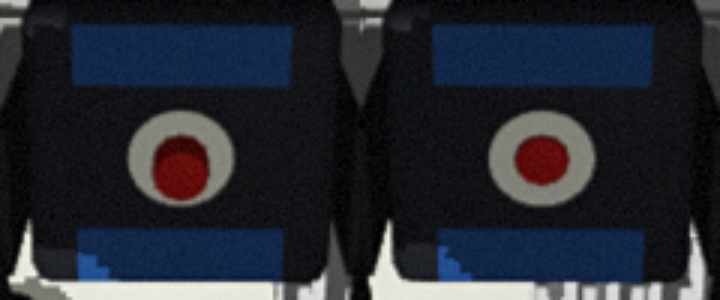

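The left crop (before) shows the pin standing proud. In the right crop it has sunk nearly flush and is concentric with its ring, at about (542,160), so the ball is in the notch. I'll ease off the remaining pull.

```bash
python3 -m jog '-0.03 0 0.1 0 0;-0.03 0 0.1 0 0;-0.03 0 0 0 0;-0.03 0 0 0 0;-0.03 0 0 0 0'| egrep 'time|pos|force'
python3 - <<'E'
from h import *
p=cam('wrist')
b=cv2.cvtColor(p['img'],cv2.COLOR_RGB2BGR)[240:340,220:340]
cv2.imwrite('pics/w5.png',cv2.resize(b,None,fx=3,fy=3))
E
```

```text
time: 12.22
tcp_pos: [0.5688, -0.0571, 0.0992]
ft_force: [0.3, 2.4, 6.4]
finger_force: 30.4
```

View pics/w5.png

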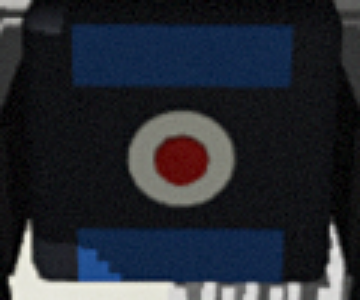

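The pin is still sunk at crop (181,160), the grip is 30 N and the force along the rail is small, so I'm handing in.

```bash
python3 -c "
from workcell import robot
print(robot.sign_off())"
```

```text
the job is handed in; nothing more can be done
None
```

The contactor is in the notch with its pin sunk nearly flush, held still at about 30 N a finger and clear of the terminal block; I handed the job in at about 12 s, and sign-off returned no verdict.

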